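Centre-punch a bracket blank before drilling

ROBOT

A 6-joint arm with a two-finger parallel gripper is mounted at the origin on the work surface. World frame = base frame: x ahead of the robot, y to its left, z up, the work surface at z = 0. Lengths are in mm, angles in degrees, forces in N, time in s.
With the tool pointing down it reaches from about 350 to 800 mm from the base axis. Payload 7.3 kg.
Tool frame: the origin (TCP) lies on the centre line of the jaws, within the pads' length; the fingertips stand 19 mm ahead of it and the grasp point (between the pads) is the TCP (arm.tips_ahead is the distance from the TCP to the fingertips, in mm); z points along the fingers, y is the line along which they close (so a half turn about z gives the same grasp; the last joint's range is limited). The gripper opens to 85 mm and grips with 20 to 120 N. Pads are 22 mm wide; open, the fingers measure 114 mm over their backs; the gripper's body (76 mm by 85 mm) begins 54 mm behind the grasp point. The pads swing forward as they close: fully open they stand 13 mm farther back than shut.
Start: joints at [55.405, 19.595, 87.324, -0, 73.075, -8.365], TCP at [232.025, 470.964, 250.322] pointing down, gripper open.
Joint ranges: [-145.02, 145.02], [-44.19, 115.74], [2.07, 154.8], [-57.11, 237.11], [16.16, 152.29], [-177.93, 177.93]. Speed limits (degrees/s): [147.25, 147.25, 180, 180, 180, 180].

INTERFACE

Orientations are given as [roll, pitch, yaw] about the fixed x, y, z axes, in that order (R = Rz(yaw) Ry(pitch) Rx(roll)).
In Python, from workcell import arm gives the robot as it stands.
- The arm moves only by the tool send_rows, never from a script. Its arguments are lists of equal length, an entry for each row: "offset": the shift along the world's x, y, z in mm, a list of three; "turn": the turn about the world's z in rad. In form: {"offset": [[dx, dy, dz], ...], "turn": [turn, ...]}. A call has 1 to 8 rows; each row is the pose to reach, as a shift and turn from the pose commanded when the call began; what a row does not reach only later rows make up. A row lasts 1/12 s, in which the tool goes at most 41.7 mm and 7.16 degrees, less where a joint would pass 70% of its speed; a pose out of reach is approached as far as the arm can. A call with a gripper value outside its range is refused whole. "fingers" is the gripper's target within -1 to 1 (shut at 1, half-way at 0, fully open at -1), set as the call begins (left out, the last holds). The fingers move at their own pace and stop on an object; "grip_force" is the grip in N (left out, the last holds). Time passes only in rows, so rows that repeat a pose let the fingers close. It gives the time, the measured TCP pose, the force, the opening and the grip force at its end, in the units of the state.
- arm.read_state(): the state, without advancing time (a new reading comes with each control period).
- arm.camera(name): name is "scene" or "top" or "wrist"; returns the picture (480x640x3 uint8, red, green, blue); there is no depth.
- arm.camera_info(name): a dict with "camera_matrix" (3x3 intrinsics, pixels), "R" (3x3) and "t" (3): a world point X has camera coordinates R X + t; the wrist camera has in their place "mount" (4x4, takes a point from camera to tool coordinates, whose origin is the TCP and whose axes are the flange's). Camera axes: x right, y down, z forward; pixel columns grow to the right and rows downward; lengths in mm; the calibration is good to about 2 mm. A picture is of the moment at which its call begins: read the wrist's pose just before it. camera_info takes no time and is no camera call.
- arm.job_done(): hands the job in; it is judged then, once.
The state is a dict: "time": time; "joint_positions": joint angles; "dq": joint speeds; "effort": joint torques, N m; "ee_pos": TCP position; "tool_rot": TCP orientation; "ft_force": force on the tool from outside, world axes, zero at the start; "moment": the same for the moment, N m; "gripper_width": finger opening in mm; "grip_force": force on a finger pad.
Only numpy, scipy, OpenCV 4.12 (cv2) and the standard library are available. Lean on these libraries where they do the work, as an engineer would, in place of code of your own. Each camera call takes 0.05 s, during which the arm holds its last target. There are 200 camera calls.

TASK

Take the orange centre punch out of its wooden stand and, holding it upright, press its point straight down on the white cross of the aluminium blank until the spring inside snaps; stop there, without driving the point on into its end stop, and touch the blank nowhere but at the cross. Then put the punch back upright in its stand, seated on its collar, and leave the finished brass bracket and everything else on the bench alone.

Things in the scene. Friction and masses are not known exactly. Their poses are not given: they have to be found in the camera images.
- punch: Sprung centre punch, 140-230 g, upright in the stand. Origin: axis at the nose's lower face; z up its axis. From there up: steel nose 14 mm across, 0-20 mm; collar 30 mm across, 20-26; orange round barrel 16 mm across, to grip firmly (30 N or more), 26-80; brass cap 22 mm across, 80-88. A steel point 8 mm thick sticks out 16 to 38 mm below the nose: this differs each time and is not measured.
- punch_tip (a joint): How far the point is pushed in (m): 0 at rest, 0.014 at its hard end stop, which must not be reached (0.0138 counts). The push needed starts at about 6 N, climbs to about 11 N at 0.003, falls to about half of that at 0.009 and to about 5 N near 0.0115, and climbs again towards the stop. Past 0.009 it has snapped. It springs back when let go.
- stand_hole (a point): Middle of the mouth of the hole in the stand's top. The stand is a fixed light wooden block 80 x 80 x 66 mm with one through hole 19 mm across; its top is 66 mm above the bench. Seated, the punch's collar rests on the top, its origin 20 mm below this point.
- stand: The wooden stand, fixed to the bench; origin at the centre of its underside, 66 mm below the hole's mouth.
- mark (a point): Centre of the white cross on the 34 mm dark blue dyed square of the aluminium blank, on its top face, 32 mm above the bench.
- jig: Blue jig, 120 x 90 x 24 mm, fixed to the bench, with the aluminium blank (95 x 60 x 8 mm, top 32 mm above the bench) clamped on it; origin at the centre of its underside. The cross lies at x 22 mm, y 6 mm of its frame. Two dark clamp toes at x -20 mm stand 46 mm above the bench.
- jig_done: The same jig with a finished brass bracket that has a 12 mm hole and no blue square; to be left alone. It may stand on either side.
- beaker: Bystander: loose glass beaker 80 mm wide, 110 mm high; origin under its middle.
- bottle_a: Bystander: loose white plastic jar 56 mm wide, 110 mm high; origin under its middle.
- bottle_b: Bystander: loose white plastic jar like the other.
- cap_a: Bystander: loose white screw cap 42 mm wide, 13 mm high.
- cap_b: Bystander: loose white screw cap 42 mm wide, 13 mm high.
- driver: Bystander: loose screwdriver lying on the bench.
Things that resemble listed ones, but are neither listed nor needed, are in the scene too. There is more than one size of the punch; the job needs the middle-sized. Leave any green look-alike of the jig alone.

How it is judged (in metres and radians):
On the way, in this order (a step that is already met when the one before it is completed fails the run):
1. the punch is lifted out of the stand, its nose above the stand's top by 13 mm or more (z of punch in the frame of stand above 0.079 m), for 0.1 s.
2. the punch has snapped on the cross: point pushed in more than 9 mm against the blank, the punch's axis within 4.5 mm of the cross and within 0.12 rad of upright (value of joint punch_tip above 0.009 m and contact force between punch and jig above 1.5 N and horizontal distance between punch and mark below 0.0045 m and angle between punch's own z axis and vertical below 0.12 rad), for 0.05 s.
At the end, for the whole second after the job is handed in: The punch stands at rest in the stand's hole again: axis within 6 mm of the hole, collar within 3 mm of the stand's top, within 0.08 rad of upright, its point sprung out again (horizontal distance between punch and stand_hole below 0.006 m and z of punch in the frame of stand below 0.049 m and angle between punch's own z axis and vertical below 0.08 rad and linear speed of punch below 0.02 m/s and value of joint punch_tip below 0.003 m); the robot touches nothing.
It fails at once if the point was driven into its end stop (pushed in more than 13.8 mm) (value of joint punch_tip above 0.0138 m).
It fails at once if the punch touched the blank or jig away from the cross (axis more than 9 mm off) (contact force between punch and jig above 1 N and horizontal distance between punch and mark above 0.009 m).
It fails at once if the finished bracket or its jig was touched by the punch or the fingers (contact force between any of punch, the fingers and jig_done above 1 N).
It fails at once if a bystander was moved more than 20 mm (distance of any of beaker, bottle_a, bottle_b, cap_a, cap_b, driver from where it was at the start of the episode above 0.02 m).
It also fails if it takes over 56 s, if anything falls off the work surface, if the arm or the gripper's body presses on something with over 40 N, if the wrist force passes 120 N, or if a joint passes its speed limit or range.

## Working session

There is one attempt and no reset: what is moved stays moved. The work goes in short steps, Python scripts to look and compute and a tool call to move; the robot and the scene stay as the last step left them, time stands still between calls to the robot, and variables do not carry over. Pictures are saved under pics/ and viewed, at most 10 in all, crops included, and the job is handed in when it is done.

Besides the shell and the picture viewer there is one more tool, called after "Call:" by a JSON object that holds its "op" and its "data", one argument or row to a line. send_rows: Moves the arm, as the interface text tells. Its arguments: {"type":"object","properties":{"offset":{"type":"array","items":{"type":"array","items":{"type":"number"}}},"turn":{"type":"array","items":{"type":"number"}},"fingers":{"type":"number"},"grip_force":{"type":"number"}},"required":["offset","turn"]}

```bash
mkdir -p pics; cat > h.py <<'E'
import numpy as np, cv2
from workcell import arm
from scipy.spatial.transform import Rotation as Ro
def snap(name,f=None):
    im=arm.camera(name)
    if f: cv2.imwrite('pics/'+f,im[:,:,::-1])
    return im
def cam(name,st=None):
    i=arm.camera_info(name);K=np.array(i["camera_matrix"])
    if name!="wrist": return K,np.array(i["R"]),np.array(i["t"]).ravel()
    st=st or arm.read_state()
    T=np.eye(4);T[:3,:3]=Ro.from_euler('xyz',st["tool_rot"],degrees=True).as_matrix();T[:3,3]=st["ee_pos"]
    W=np.linalg.inv(T@np.array(i["mount"]));return K,W[:3,:3],W[:3,3]
def ray(c,uv,z):
    K,R,t=c;d=R.T@np.linalg.solve(K,[uv[0],uv[1],1.]);o=-R.T@t
    return o+d*(z-o[2])/d[2]
def proj(c,X):
    K,R,t=c;p=K@(R@np.array(X)+t);return p[:2]/p[2]
E
python3 - <<'E'
from h import *
print(arm.read_state())
for n in("scene","top","wrist"): snap(n,n+"0.png"); 
print(arm.camera_info("wrist"))
for n in("scene","top"):
    K,R,t=cam(n);print(n,K.tolist(),-R.T@t,R[2])
E
```

```text
{'time': 0.0, 'joint_positions': array([ 5.54047932e+01,  1.96364319e+01,  8.73774856e+01,  2.62262300e-03,
        7.30750038e+01, -8.36635149e+00]), 'dq': array([-0.00558816, -0.05065331,  0.00251316,  0.12563431, -0.01981932,
       -0.09665302]), 'effort': array([-1.70396735e-03, -4.33697319e+01, -2.46003002e+01, -2.58248701e-04,
        8.02244525e-03, -5.29870863e-05]), 'ee_pos': array([231.7914386 , 470.64404921, 249.62442771]), 'tool_rot': array([-1.79912390e+02, -1.54193821e-02,  1.53770367e+02]), 'ft_force': array([-0.87239551, -0.16817394, -1.01715749]), 'moment': array([0.00324069, 0.00916462, 0.00408683]), 'grip_force': 0.0, 'gripper_width': 85.67006217148318}
{'camera_matrix': array([[403.2895219 ,   0.        , 321.75610645],
       [  0.        , 403.2895219 , 246.09505603],
       [  0.        ,   0.        ,   1.        ]]), 'mount': array([[-5.14045336e-04, -9.48262987e-01, -3.17485500e-01,
         8.03812740e+01],
       [ 9.99999842e-01, -4.15471137e-04, -3.78188463e-04,
        -1.26715719e-01],
       [ 2.26716060e-04, -3.17485644e-01,  9.48263051e-01,
        -1.23366470e+02],
       [ 0.00000000e+00,  0.00000000e+00,  0.00000000e+00,
         1.00000000e+00]])}
scene [[609.5032877626913, 0.0, 314.3551330942298], [0.0, 609.5032877626913, 231.54860416404404], [0.0, 0.0, 1.0]] [1406.73577731 -134.00212656  775.78662527] [-0.76283202  0.07040301 -0.64275246]
top [[582.5145542602027, 0.0, 317.7134969527156], [0.0, 582.5145542602027, 242.80905714715192], [0.0, 0.0, 1.0]] [ 382.41080229  -66.95565013 1169.80147446] [ 0.1614357   0.0197377  -0.98668584]
```

View pics/top0.png

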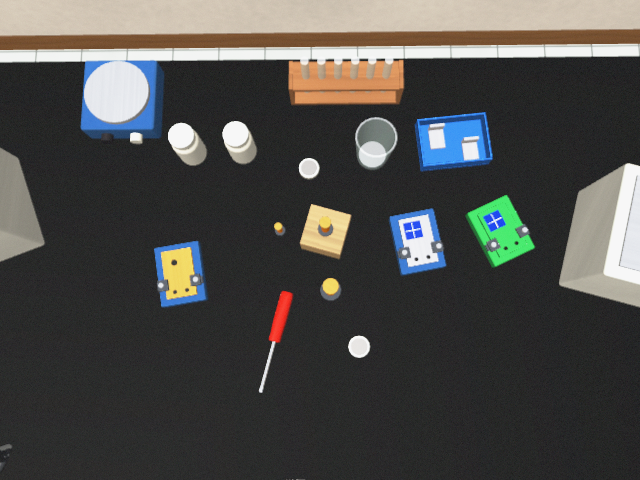

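View pics/scene0.png

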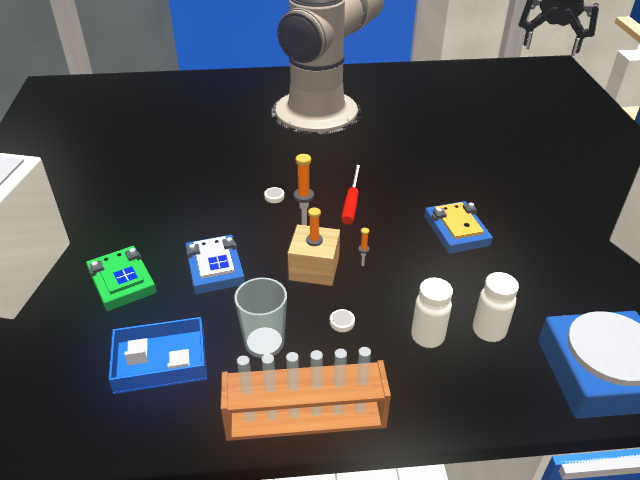

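The top view shows the punch in the stand with its cap at about (325,222). The big look-alike is at (331,289), the small one at (279,229), and the right jig's blue square is at (413,230). In the scene view the cap is at (315,212) and the square at (219,262).

```bash
cat >> h.py <<'E'
def blob(im,lo,hi,box):
    x0,y0,x1,y1=box;h=cv2.cvtColor(im,cv2.COLOR_RGB2HSV)[y0:y1,x0:x1]
    m=cv2.inRange(h,np.array(lo),np.array(hi));n,l,s,c=cv2.connectedComponentsWithStats(m)
    k=1+np.argmax(s[1:,4]);return c[k]+[x0,y0],s[k]+[x0,y0,0,0,0],(l==k).astype(np.uint8)
def tri(cs,uvs):
    A=[];b=[]
    for (K,R,t),uv in zip(cs,uvs):
        P=K@np.c_[R,t]
        for i in(0,1): r=uv[i]*P[2]-P[i];A.append(r[:3]);b.append(-r[3])
    return np.linalg.lstsq(np.array(A),np.array(b),rcond=None)[0]
E
python3 - <<'E'
from h import *
t=cv2.imread('pics/top0.png')[:,:,::-1].copy();s=cv2.imread('pics/scene0.png')[:,:,::-1].copy()
ct,cs=cam("top"),cam("scene")
hh=cv2.cvtColor(t,cv2.COLOR_RGB2HSV)
print(hh[222,318:332].tolist(),t[222,318:332].tolist())
yel=((18,150,120),(30,255,255))
for n,bt,bs,z in(("punch",(310,208,340,234),(305,200,325,220),134),("big",(315,272,348,305),(290,148,318,168),150),("small",(270,218,290,238),(355,222,375,240),80)):
    a=blob(t,*yel,bt);b=blob(s,*yel,bs);print(n,a[0],a[1],b[0],b[1],tri([ct,cs],[a[0],b[0]]),ray(ct,a[0],z))
blu=((112,150,60),(125,255,255))
a=blob(t,*blu,(398,215,430,243));print(hh[226,409],a[1])
m=cv2.morphologyEx(a[2],cv2.MORPH_CLOSE,np.ones((7,7)));mm=cv2.moments(m,True)
c=(mm['m10']/mm['m00']+398,mm['m01']/mm['m00']+215);print(c,ray(ct,c,32))
# stand top corners via contour
h=cv2.inRange(hh[195:265,290:360],np.array((12,40,150)),np.array((24,170,255)))
cn=max(cv2.findContours(h,0,2)[0],key=cv2.contourArea);print(cv2.approxPolyDP(cn,4,True).reshape(-1,2)+[290,195])
for n,uv,z in(("beaker",(376,150),110),("capA",(309,168),13),("drv",(283,315),15),("done",(180,274),32),("jar",(236,133),110)): print(n,ray(ct,uv,z).round())
E
```

```text
[[21, 94, 239], [22, 133, 236], [25, 148, 241], [25, 148, 242], [24, 150, 241], [24, 150, 240], [24, 148, 241], [24, 149, 240], [24, 150, 240], [24, 152, 240], [24, 151, 241], [25, 149, 242], [23, 155, 236], [23, 97, 241]] [[239, 214, 151], [236, 204, 113], [241, 216, 101], [242, 218, 102], [241, 215, 99], [240, 214, 99], [241, 213, 101], [240, 214, 100], [240, 213, 99], [240, 213, 97], [241, 214, 98], [242, 217, 101], [236, 204, 93], [241, 219, 149]]
punch [325.38461538 223.56410256] [320 218  11  10  39] [314.6  214.06] [308 208  13  10  50] [588.86303898 -59.05587392 125.87970694] [587.17890887 -60.09228067 134.        ]
big [331.63636364 281.21212121] [324 278  14  10  33] [303.10144928 162.        ] [296 157  15   9  69] [479.91294305 -70.08060651 161.26843835] [480.93876957 -71.06959763 150.        ]
small [277.37037037 225.92592593] [274 222   8   8  27] [364.0952381  231.76190476] [361 228   8   6  21] [592.80955512  30.47895131  82.91167897] [593.51374032  31.86545389  80.        ]
[114 209 242] [404 223   8   8  49]
(407.42857142857144, 226.22448979591837) [ 601.52521468 -222.07096064   32.        ]
[[311 204]
 [302 247]
 [339 254]
 [350 215]]
beaker [ 733. -156.  110.]
capA [728. -26.  13.]
drv [427.  24.  15.]
done [507. 227.  32.]
jar [768. 110. 110.]
```

Call:
{"op": "send_rows", "data": {
  "offset": [
    [19, -34, 3],
    [38, -69, 6],
    [58, -104, 9],
    [77, -139, 12],
    [96, -174, 15],
    [115, -208, 18],
    [134, -243, 20],
    [154, -278, 23]
  ],
  "turn": [0.06, 0.12, 0.18, 0.24, 0.3, 0.36, 0.42, 0.457],
  "fingers": -0.3
}}

```text
time: 0.82
ee_pos: [386.2, 191.2, 273.3]
tool_rot: [180.0, -0.0, -179.9]
ft_force: [0.4, 0.2, 0.3]
gripper_width: 55.4
grip_force: 0.0
```

Call:
{"op": "send_rows", "data": {
  "offset": [
    [19, -34, 3],
    [38, -69, 6],
    [58, -104, 9],
    [77, -139, 12],
    [96, -174, 15],
    [115, -208, 18],
    [134, -243, 20],
    [154, -278, 23]
  ],
  "turn": [0, 0, 0, 0, 0, 0, 0, 0]
}}

```text
time: 1.48
ee_pos: [540.3, -86.9, 296.1]
tool_rot: [180.0, -0.0, 179.9]
ft_force: [1.4, 0.4, 0.5]
gripper_width: 55.3
grip_force: 0.0
```

Call:
{"op": "send_rows", "data": {
  "offset": [
    [19, -34, 3],
    [30, -55, 4],
    [30, -55, 4],
    [30, -55, 4],
    [30, -55, 4]
  ],
  "turn": [0, 0, 0, 0, 0]
}}

```text
time: 1.9
ee_pos: [569.6, -139.4, 299.8]
tool_rot: [179.9, -0.1, 180.0]
ft_force: [-0.6, -0.3, 0.6]
gripper_width: 55.6
grip_force: 0.0
```

```bash
python3 - <<'E'
from h import *
st=arm.read_state();im=snap("wrist","w1.png");c=cam("wrist",st);print(st)
print(proj(c,[588,-60,134]),proj(c,[595,-232,32]))
E
```

```text
{'time': 1.9, 'joint_positions': array([-2.12528226e+01,  2.44957913e+01,  7.20074873e+01,  2.79969881e-02,
        8.35805563e+01, -1.11212829e+02]), 'dq': array([ 1.11755057, -1.0341365 ,  0.34651975, -0.02963544,  0.06532328,
       -0.04442588]), 'effort': array([-1.01933163e+00, -4.85427547e+01, -2.64663756e+01, -6.55429414e-02,
       -4.29084362e-02, -8.12528684e-03]), 'ee_pos': array([ 569.55222598, -139.39048489,  299.84385185]), 'tool_rot': array([ 1.79943733e+02, -6.80901196e-02,  1.79956889e+02]), 'ft_force': array([-0.56737101, -0.27404347,  0.59256675]), 'moment': array([-0.02924479, -0.01135451, -0.00715625]), 'grip_force': 0.0, 'gripper_width': 55.57152018795291}
[427.33931665 248.99372505] [230.08531229 222.9914239 ]
```

View pics/w1.png

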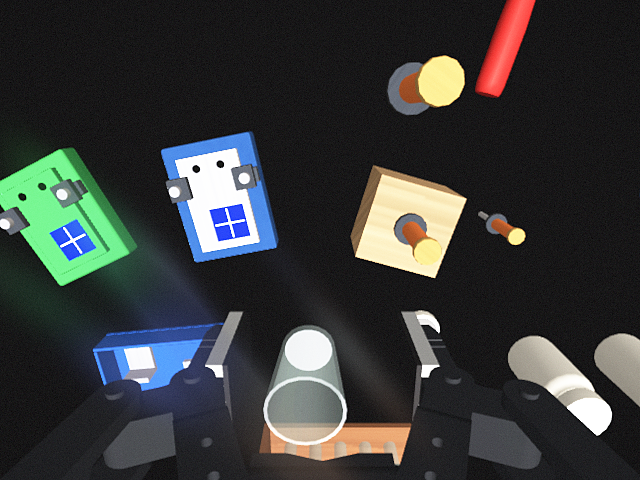

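The wrist view confirms the estimates: punch cap at (427,249), blank's cross at (230,222), stand and collar at (411,228). The big look-alike is at (440,80), well clear of the approach.

```bash
cat >> h.py <<'E'
def cross(im,box,c):
    x0,y0,x1,y1=box
    m=cv2.inRange(cv2.cvtColor(im,cv2.COLOR_RGB2HSV)[y0:y1,x0:x1],np.array((114,180,60)),np.array((125,255,255)))
    m=cv2.morphologyEx(m,cv2.MORPH_CLOSE,np.ones((7,7)));n,l,s,q=cv2.connectedComponentsWithStats(m)
    k=1+np.argmax(s[1:,4]);r=cv2.minAreaRect(cv2.findContours((l==k).astype(np.uint8),0,2)[0][0])
    p=[ray(c,b+[x0,y0],32) for b in cv2.boxPoints(r)]
    return np.array(r[0])+[x0,y0],np.mean(p,0),[np.linalg.norm(p[i]-p[i-1]).round(1) for i in range(4)],q[k]+[x0,y0]
E
python3 - <<'E'
from h import *
im=cv2.imread('pics/w1.png')[:,:,::-1].copy()
i=arm.camera_info("wrist")
st=arm.read_state();c=cam("wrist",st)
print(cross(im,(205,200,255,245),c))
a=blob(im,(18,100,150),(30,255,255),(408,230,445,268));print(a[0],a[1],ray(c,a[0],134))
# collar (grey) circle on stand top, z=72
h=cv2.cvtColor(im,cv2.COLOR_RGB2HSV);g=h[205:250,388:435]
m=cv2.inRange(g,np.array((0,0,40)),np.array((180,90,170)));ys,xs=np.where(m)
cn=max(cv2.findContours(m,0,2)[0],key=cv2.contourArea);b=cv2.boundingRect(cn);print(b[0]+388,b[1]+205,b[2:])
(u,v),r=cv2.minEnclosingCircle(cn);print(u+388,v+205,r,ray(c,(u+388,v+205),72))
w=cv2.inRange(h[150:290,340:480],np.array((10,30,190)),np.array((24,140,255)))
cn=max(cv2.findContours(w,0,2)[0],key=cv2.contourArea)
q=cv2.approxPolyDP(cn,5,True).reshape(-1,2)+[340,150]
for p in q: print(p,ray(c,p,66))
E
```

```text
(array([229.55882645, 222.23529243]), array([ 594.72608122, -232.1611686 ,   32.        ]), [np.float64(34.1), np.float64(32.8), np.float64(33.8), np.float64(33.7)], array([229.65395894, 222.05865103]))
[426.98842593 250.90277778] [414 237  28  27 432] [589.63512541 -59.62238963 134.        ]
394 213 (33, 32)
410.0 228.5 16.347881317138672 [589.67202165 -59.65695209  72.        ]
[382 174] [541.41726464 -86.43274982  66.        ]
[367 228] [590.89108427 -97.92998895  66.        ]
[392 235] [597.63712884 -74.5359877   66.        ]
[396 217] [580.47412892 -71.82350303  66.        ]
[414 212] [575.80214378 -55.72901144  66.        ]
[428 222] [585.2057807  -42.22080874  66.        ]
[428 239] [601.53665238 -40.86600003  66.        ]
[445 251] [613.34987194 -23.92940052  66.        ]
[463 206] [570.25677833 -11.79327876  66.        ]
[459 198] [562.91589236 -16.20008148  66.        ]
[466 199] [563.83112857  -9.80366871  66.        ]
```

Call:
{"op": "send_rows", "data": {
  "offset": [
    [10, 40, 0],
    [20, 80, 0],
    [20, 80, -40],
    [20, 80, -80],
    [20, 80, -120],
    [20, 80, -150],
    [20, 80, -160],
    [20, 80, -160]
  ],
  "turn": [0, 0, 0, 0, 0, 0, 0, 0]
}}

```text
time: 2.62
ee_pos: [588.3, -58.6, 138.3]
tool_rot: [179.9, -0.3, -180.0]
ft_force: [-0.9, -0.2, 0.5]
gripper_width: 55.4
grip_force: 0.0
```

Call:
{"op": "send_rows", "data": {
  "offset": [
    [0, 0, -20],
    [0, 0, -35],
    [0, 0, -43],
    [0, 0, -43],
    [0, 0, -43]
  ],
  "turn": [0, 0, 0, 0, 0]
}}

```text
time: 3.03
ee_pos: [590.9, -60.0, 99.0]
tool_rot: [-180.0, 0.1, 180.0]
ft_force: [-0.5, -0.1, -0.1]
gripper_width: 55.4
grip_force: 0.0
```

Call:
{"op": "send_rows", "data": {
  "offset": [
    [0, 0, 0],
    [0, 0, 0],
    [0, 0, 0],
    [0, 0, 0],
    [0, 0, 0],
    [0, 0, 0],
    [0, 0, 0],
    [0, 0, 0]
  ],
  "turn": [0, 0, 0, 0, 0, 0, 0, 0],
  "fingers": 1,
  "grip_force": 70
}}

```text
time: 3.7
ee_pos: [590.5, -60.1, 98.3]
tool_rot: [-180.0, 0.1, 180.0]
ft_force: [-0.2, 0.9, 6.3]
gripper_width: 15.1
grip_force: 69.1
```

```bash
python3 - <<'E'
from h import *
st=arm.read_state();im=snap("wrist","w2.png");print(st)
E
```

```text
{'time': 3.7, 'joint_positions': array([-1.32112470e+01,  3.53429299e+01,  8.71208457e+01,  1.02090650e-02,
        5.74449379e+01, -1.03170739e+02]), 'dq': array([ 0.0103582 ,  0.03463283,  0.05176704,  0.04382614, -0.07710915,
       -0.006164  ]), 'effort': array([-2.17894139e-01, -4.97255015e+01, -1.96110249e+01, -4.96573071e-02,
       -3.36129349e-01, -1.97716968e-04]), 'ee_pos': array([590.50342843, -60.10122684,  98.31997003]), 'tool_rot': array([-1.79987587e+02,  9.08475720e-02,  1.79954016e+02]), 'ft_force': array([-0.20307768,  0.90717691,  6.31787374]), 'moment': array([ 0.05728309,  0.17139156, -0.03711629]), 'grip_force': 69.06188406050205, 'gripper_width': 15.149154461789003}
```

View pics/w2.png

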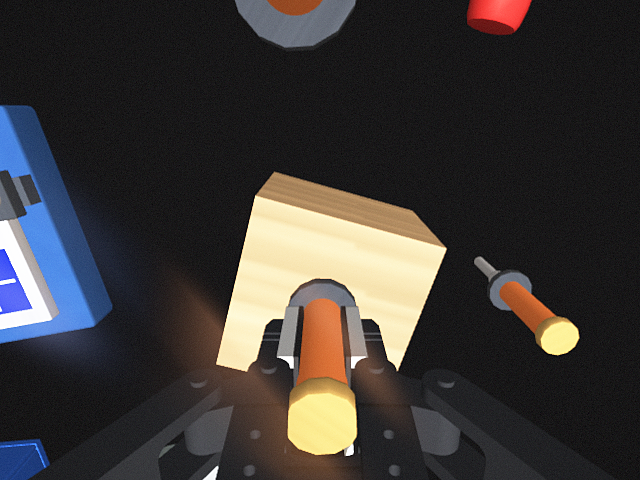

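The fingers hold the orange barrel (15.1 mm opening) between cap and collar, and the stand is undisturbed. I'll lift and go over.

Call:
{"op": "send_rows", "data": {
  "offset": [
    [0, 0, 10],
    [0, 0, 25],
    [0, 0, 45],
    [0, 0, 65],
    [0, 0, 80],
    [0, 0, 90],
    [0, 0, 90],
    [0, 0, 90]
  ],
  "turn": [0, 0, 0, 0, 0, 0, 0, 0]
}}

```text
time: 4.42
ee_pos: [589.9, -60.0, 187.2]
tool_rot: [180.0, -0.0, 180.0]
ft_force: [-1.2, -0.4, -1.4]
gripper_width: 14.6
grip_force: 69.3
```

Call:
{"op": "send_rows", "data": {
  "offset": [
    [5, -25, 0],
    [10, -55, 0],
    [20, -85, 0],
    [30, -115, 0],
    [40, -145, 0],
    [45, -165, 0],
    [45, -172.5, 0],
    [45, -172.5, 0]
  ],
  "turn": [0, 0, 0, 0, 0, 0, 0, 0]
}}

```text
time: 5.08
ee_pos: [634.1, -234.2, 185.0]
tool_rot: [179.9, -0.2, 179.8]
ft_force: [0.1, 0.1, -2.3]
gripper_width: 14.5
grip_force: 69.6
```

Call:
{"op": "send_rows", "data": {
  "offset": [
    [0, 0, 0],
    [0, 0, 0],
    [0, 0, 0],
    [0, 0, 0]
  ],
  "turn": [0, 0, 0, 0]
}}

```text
time: 5.42
ee_pos: [635.1, -231.2, 187.6]
tool_rot: [180.0, 0.0, -180.0]
ft_force: [0.5, -0.2, -1.8]
gripper_width: 14.7
grip_force: 69.6
```

```bash
python3 - <<'E'
from h import *
st=arm.read_state();im=snap("wrist","w3.png");c=cam("wrist",st);print(st["ee_pos"],st["tool_rot"],st["ft_force"])
uv=proj(c,[594.7,-232.2,32]);print(uv);u,v=map(int,uv)
try: print(cross(im,(u-40,max(v-40,0),u+40,v+40),c))
except Exception as e: print(e)
s=snap("scene");q=proj(cam("scene"),st["ee_pos"]).astype(int);print(q)
k=s[q[1]-90:q[1]+110,q[0]-100:q[0]+100]
out=np.hstack([cv2.resize(im,(533,400)),cv2.resize(k,(267,267)).repeat(1,0)[:267] if 0 else cv2.copyMakeBorder(cv2.resize(k,(267,267)),0,133,0,0,0)])
cv2.imwrite('pics/c3.png',out[:,:,::-1])
E
```

```text
[ 635.0749762  -231.17557155  187.58191793] [ 1.79985257e+02  2.83726937e-03 -1.79958239e+02] [ 0.47847603 -0.21522823 -1.7972317 ]
[321.35615859 172.75353925]
(array([321.46154022, 171.80769348]), array([ 594.3672708 , -232.12891893,   32.        ]), [np.float64(33.2), np.float64(32.9), np.float64(33.0), np.float64(34.2)], array([321.31843575, 171.5096691 ]))
[207 207]
```

View pics/c3.png

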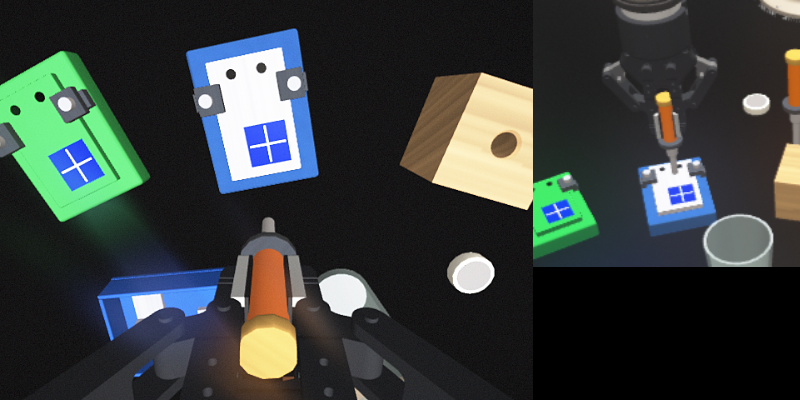

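The wrist view shows the punch hanging straight, with its point at about (268,218) in the crop, the cross ahead at (268,143) and the empty hole at (504,144). The other view shows the point well above the blank. Next I compute the axis offset, point length and hole position.

```bash
python3 - <<'E'
from h import *
im=cv2.imread('pics/w3.png')[:,:,::-1].copy();st=arm.read_state();c=cam("wrist",st)
a=blob(im,(18,100,120),(32,255,255),(270,360,375,470));print(a[1]);P=st["ee_pos"]
print("cap",ray(c,a[0],P[2]+35.7),P)
g=cv2.cvtColor(im,cv2.COLOR_RGB2GRAY)
col=im[245:300,318:325].mean((1,2));print(col.round().astype(int).tolist())
print([ (r,np.where(g[r,300:345]>60)[0][[0,-1]]+300) for r in (264,268,272)])
for X in (P[0],P[0]-1):
  for e in (16,20,25,30,35,38): print(e,proj(c,[X-4,P[1],P[2]-52.3-e]).round(1),end=' ')
h=g[150:200,580:630];m=(h<125).astype(np.uint8);n,l,s,q=cv2.connectedComponentsWithStats(m)
print(s,q);k=1+np.argmin(abs(s[1:,4]-700));
for i in range(1,n):
  if s[i,4]>100: print(ray(c,q[i]+[580,150],66),s[i])
E
```

```text
[ 288  377   69   78 4353]
cap [ 632.04748329 -232.14743964  223.34184669] [ 635.11030899 -231.63017515  187.64184669]
[21, 20, 20, 24, 21, 22, 21, 21, 23, 20, 22, 20, 22, 23, 14, 47, 115, 146, 142, 140, 140, 141, 140, 140, 140, 140, 141, 140, 141, 140, 140, 142, 146, 113, 39, 52, 56, 57, 81, 109, 109, 109, 109, 110, 109, 109, 110, 110, 112, 110, 111, 110, 110, 117, 114]
[(264, array([316, 328])), (268, array([315, 329])), (272, array([315, 329]))]
16 [323.2 269.1] 20 [323.2 266.3] 25 [323.1 262.8] 30 [323.1 259.5] 35 [323.1 256.4] 38 [323.1 254.6] 16 [323.2 267.3] 20 [323.2 264.5] 25 [323.1 261.1] 30 [323.1 257.8] 35 [323.1 254.7] 38 [323.1 252.9] [[   0    0   50   50 1786]
 [  10    9   31   30  714]] [[24.36394177 24.9193729 ]
 [24.84033613 23.45098039]]
[590.30949191 -61.41116878  66.        ] [ 10   9  31  30 714]
```

Call:
{"op": "send_rows", "data": {
  "offset": [
    [-20, -0.5, 0],
    [-39.5, -0.5, 0],
    [-39.5, -0.5, -15],
    [-39.5, -0.5, -35],
    [-39.5, -0.5, -50],
    [-39.5, -0.5, -60],
    [-39.5, -0.5, -60],
    [-39.5, -0.5, -60]
  ],
  "turn": [0, 0, 0, 0, 0, 0, 0, 0],
  "grip_force": 90
}}

```text
time: 6.18
ee_pos: [595.6, -232.8, 127.3]
tool_rot: [180.0, -0.0, 180.0]
ft_force: [0.9, 0.1, -2.0]
gripper_width: 13.7
grip_force: 88.4
```

Call:
{"op": "send_rows", "data": {
  "offset": [
    [0, 0, -2],
    [0, 0, -4],
    [0, 0, -5],
    [0, 0, -5],
    [0, 0, -5]
  ],
  "turn": [0, 0, 0, 0, 0]
}}

```text
time: 6.6
ee_pos: [595.6, -233.1, 122.6]
tool_rot: [-180.0, 0.0, 180.0]
ft_force: [0.1, 0.1, -2.3]
gripper_width: 14.0
grip_force: 88.4
```

```bash
python3 - <<'E'
from h import *
st=arm.read_state();im=snap("wrist","w4.png");s=snap("scene");P=st["ee_pos"];print(P,st["ft_force"])
q=proj(cam("scene"),P).astype(int)
k=cv2.resize(s[q[1]-40:q[1]+80,q[0]-60:q[0]+60],(300,300),interpolation=2)
out=np.hstack([im[140:440,200:500],k]);cv2.imwrite('pics/c4.png',out[:,:,::-1])
E
```

```text
[ 595.61794192 -233.08512049  122.58324731] [ 0.1143908   0.06045411 -2.27389925]
```

View pics/c4.png

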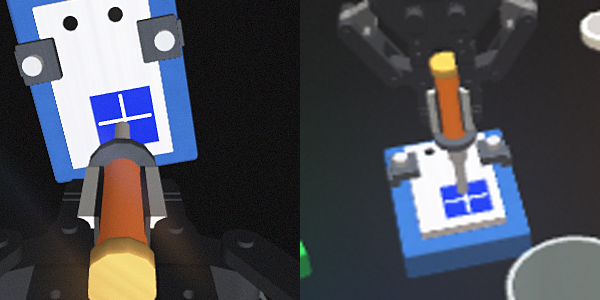

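The point hangs just above the blank: point at (122,125) and cross centre at about (125,121) in the left crop. That puts it about 1 mm too far towards −y, so I correct that and feel downward.

Call:
{"op": "send_rows", "data": {
  "offset": [
    [0, 1, 0],
    [0, 1, -2],
    [0, 1, -4],
    [0, 1, -5],
    [0, 1, -5]
  ],
  "turn": [0, 0, 0, 0, 0]
}}

```text
time: 7.12
ee_pos: [595.3, -231.9, 116.8]
tool_rot: [180.0, -0.0, 180.0]
ft_force: [-0.0, 0.2, -1.5]
gripper_width: 13.8
grip_force: 88.4
```

Call:
{"op": "send_rows", "data": {
  "offset": [
    [0, 0, -1],
    [0, 0, -2],
    [0, 0, -2]
  ],
  "turn": [0, 0, 0]
}}

```text
time: 7.37
ee_pos: [595.7, -232.1, 115.6]
tool_rot: [-180.0, 0.0, 180.0]
ft_force: [-0.3, 0.2, -0.2]
gripper_width: 14.3
grip_force: 88.4
```

Call:
{"op": "send_rows", "data": {
  "offset": [
    [0, 0, -1],
    [0, 0, -2],
    [0, 0, -2]
  ],
  "turn": [0, 0, 0]
}}

```text
time: 7.62
ee_pos: [595.9, -232.2, 114.3]
tool_rot: [-180.0, 0.1, 180.0]
ft_force: [-2.0, 0.9, 6.3]
gripper_width: 14.3
grip_force: 88.3
```

Call:
{"op": "send_rows", "data": {
  "offset": [
    [0, 0, -1],
    [0, 0, -1.5],
    [0, 0, -1.5]
  ],
  "turn": [0, 0, 0]
}}

```text
time: 7.87
ee_pos: [596.1, -232.3, 113.2]
tool_rot: [-179.9, 0.1, 180.0]
ft_force: [-1.7, 1.0, 9.4]
gripper_width: 14.1
grip_force: 88.3
```

Call:
{"op": "send_rows", "data": {
  "offset": [
    [0, 0, -1],
    [0, 0, -2],
    [0, 0, -3],
    [0, 0, -3]
  ],
  "turn": [0, 0, 0, 0]
}}

```text
time: 8.2
ee_pos: [596.1, -232.4, 110.4]
tool_rot: [-179.9, 0.1, 180.0]
ft_force: [-1.7, 1.1, 9.0]
gripper_width: 14.2
grip_force: 88.3
```

Call:
{"op": "send_rows", "data": {
  "offset": [
    [0, 0, -1],
    [0, 0, -2],
    [0, 0, -2]
  ],
  "turn": [0, 0, 0]
}}

```text
time: 8.45
ee_pos: [596.1, -232.4, 108.2]
tool_rot: [-179.9, 0.1, 180.0]
ft_force: [-0.6, 0.3, 6.9]
gripper_width: 14.2
grip_force: 88.3
```

Call:
{"op": "send_rows", "data": {
  "offset": [
    [0, 0, -1],
    [0, 0, -1.5],
    [0, 0, -1.5]
  ],
  "turn": [0, 0, 0]
}}

```text
time: 8.7
ee_pos: [596.0, -232.4, 106.4]
tool_rot: [-179.9, 0.1, 180.0]
ft_force: [-0.4, 0.4, 5.8]
gripper_width: 14.3
grip_force: 88.4
```

Call:
{"op": "send_rows", "data": {
  "offset": [
    [0, 0, -1],
    [0, 0, -1],
    [0, 0, -1]
  ],
  "turn": [0, 0, 0]
}}

```text
time: 8.95
ee_pos: [595.9, -232.3, 104.7]
tool_rot: [-180.0, 0.1, 180.0]
ft_force: [0.6, 0.6, 3.1]
gripper_width: 14.1
grip_force: 88.4
```

Call:
{"op": "send_rows", "data": {
  "offset": [
    [0, 0, -0.4],
    [0, 0, -0.7],
    [0, 0, -0.7]
  ],
  "turn": [0, 0, 0]
}}

```text
time: 9.2
ee_pos: [595.7, -232.2, 103.6]
tool_rot: [-180.0, 0.0, 180.0]
ft_force: [0.7, -0.4, 3.1]
gripper_width: 14.0
grip_force: 88.4
```

Force has fallen to its minimum of about 5 N over baseline and stays flat, after about 11.5 mm of travel, so it has snapped. Lifting and returning.

Call:
{"op": "send_rows", "data": {
  "offset": [
    [0, 0, 5],
    [0, 0, 15],
    [0, 0, 30],
    [0, 0, 50],
    [0, 0, 70],
    [0, 0, 83.7],
    [0, 0, 83.7]
  ],
  "turn": [0, 0, 0, 0, 0, 0, 0]
}}

```text
time: 9.78
ee_pos: [596.4, -232.4, 190.7]
tool_rot: [-179.9, 0.2, 180.0]
ft_force: [-0.0, -0.2, -0.9]
gripper_width: 14.5
grip_force: 88.5
```

Call:
{"op": "send_rows", "data": {
  "offset": [
    [-1, 25, 0],
    [-2, 55, 0],
    [-3, 85, 0],
    [-4, 115, 0],
    [-5, 145, 0],
    [-5.5, 165, 0],
    [-5.5, 172, 0],
    [-5.5, 172, 0]
  ],
  "turn": [0, 0, 0, 0, 0, 0, 0, 0]
}}

```text
time: 10.45
ee_pos: [589.3, -58.2, 186.4]
tool_rot: [180.0, -0.1, -179.9]
ft_force: [0.2, -0.6, -2.5]
gripper_width: 14.0
grip_force: 88.8
```

Call:
{"op": "send_rows", "data": {
  "offset": [
    [0, 0, 0],
    [0, 0, 0],
    [0, 0, 0],
    [0, 0, 0]
  ],
  "turn": [0, 0, 0, 0]
}}

```text
time: 10.78
ee_pos: [590.0, -61.3, 187.1]
tool_rot: [-180.0, -0.0, 179.9]
ft_force: [0.7, -0.0, -2.1]
gripper_width: 13.9
grip_force: 88.8
```

```bash
python3 - <<'E'
from h import *
st=arm.read_state();im=snap("wrist","w5.png");s=snap("scene");P=st["ee_pos"];print(P,st["tool_rot"],st["ft_force"])
q=proj(cam("scene"),P).astype(int)
k=cv2.resize(s[q[1]-40:q[1]+80,q[0]-60:q[0]+60],(300,300),interpolation=2)
out=np.hstack([im[180:480,170:470],k]);cv2.imwrite('pics/c5.png',out[:,:,::-1])
E
```

```text
[589.97958356 -61.25094551 187.11826706] [-1.79998763e+02 -1.46222725e-02  1.79863513e+02] [ 0.70241304 -0.00556974 -2.14755237]
```

View pics/c5.png

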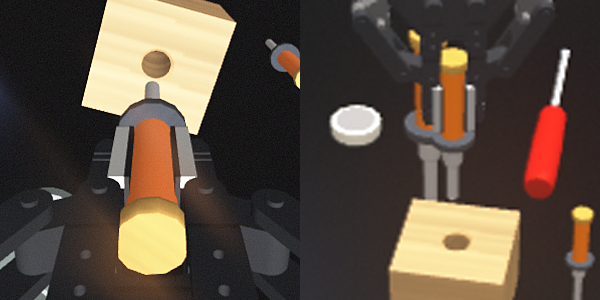

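The punch hangs over the stand, its point at (152,85) and the hole at (156,64) in the left crop, so it sits slightly to one side; I'll measure that.

```bash
python3 - <<'E'
from h import *
def hole(im,c):
    x0,y0=305,222;r=im[y0:y0+40,x0:x0+45];m=(cv2.cvtColor(r,cv2.COLOR_RGB2HSV)[:,:,2]<190).astype(np.uint8)
    n,l,s,q=cv2.connectedComponentsWithStats(m)
    for i in range(1,n):
        if s[i,4]>80: u=s[i,:2]+s[i,2:4]/2-.5+[x0,y0];print(s[i],u,ray(c,u,66))
import time
st=arm.read_state();im=snap("wrist");c=cam("wrist",st);print(st["ee_pos"]);hole(im,c)
a=blob(im,(18,100,120),(32,255,255),(270,360,375,470));print(a[1]);P=st["ee_pos"]
print("cap",ray(c,(a[1][0]+a[1][2]/2-.5,a[1][1]+a[1][3]-a[1][2]/2),P[2]+35.7)-P)
g=cv2.cvtColor(im,cv2.COLOR_RGB2GRAY);r=im[266:278,300:345].mean(2)
print(r[0].astype(int).tolist(),r[6].astype(int).tolist())
E
```

```text
[589.97325498 -60.87292376 187.19104093]
[  6   8  29  28 608] [325.  243.5] [589.4911905  -59.54894377  66.        ]
[ 288  377   69   78 4341]
cap [-1.91573332 -0.59568184 35.7       ]
[226, 226, 228, 229, 230, 228, 229, 229, 228, 229, 231, 230, 231, 234, 236, 161, 109, 122, 132, 136, 147, 149, 149, 150, 156, 162, 159, 156, 150, 212, 235, 238, 233, 235, 234, 235, 233, 233, 234, 233, 233, 231, 231, 232, 233] [230, 231, 227, 230, 227, 229, 227, 227, 226, 227, 227, 225, 227, 232, 207, 134, 113, 124, 129, 138, 147, 148, 146, 157, 154, 164, 157, 157, 151, 184, 230, 233, 231, 231, 231, 230, 232, 230, 231, 234, 233, 231, 233, 234, 232]
```

Call:
{"op": "send_rows", "data": {
  "offset": [
    [0.8, 1.2, 0],
    [0.8, 1.2, 0],
    [0.8, 1.2, -10],
    [0.8, 1.2, -20],
    [0.8, 1.2, -30],
    [0.8, 1.2, -38],
    [0.8, 1.2, -40],
    [0.8, 1.2, -40]
  ],
  "turn": [0, 0, 0, 0, 0, 0, 0, 0]
}}

```text
time: 11.6
ee_pos: [590.3, -58.7, 146.0]
tool_rot: [180.0, -0.1, 180.0]
ft_force: [-0.1, -0.3, -1.7]
gripper_width: 14.4
grip_force: 88.8
```

Call:
{"op": "send_rows", "data": {
  "offset": [
    [0, 0, -6],
    [0, 0, -12],
    [0, 0, -18],
    [0, 0, -18]
  ],
  "turn": [0, 0, 0, 0]
}}

```text
time: 11.93
ee_pos: [590.1, -58.7, 127.9]
tool_rot: [180.0, -0.1, 180.0]
ft_force: [-0.1, 0.7, -2.1]
gripper_width: 14.2
grip_force: 88.8
```

Call:
{"op": "send_rows", "data": {
  "offset": [
    [0, 0, -5],
    [0, 0, -10],
    [0, 0, -15],
    [0, 0, -20],
    [0, 0, -24],
    [0, 0, -27],
    [0, 0, -27]
  ],
  "turn": [0, 0, 0, 0, 0, 0, 0]
}}

```text
time: 12.52
ee_pos: [590.4, -58.7, 101.5]
tool_rot: [180.0, -0.1, 180.0]
ft_force: [-0.7, -0.2, -1.6]
gripper_width: 14.3
grip_force: 88.8
```

No contact; the nose is in the hole and there are about 3 mm left.

Call:
{"op": "send_rows", "data": {
  "offset": [
    [0, -0.5, -1],
    [0, -0.5, -2],
    [0, -0.5, -2.5],
    [0, -0.5, -2.5]
  ],
  "turn": [0, 0, 0, 0]
}}

```text
time: 12.85
ee_pos: [590.8, -59.4, 99.9]
tool_rot: [180.0, 0.0, 180.0]
ft_force: [1.2, -0.3, -1.7]
gripper_width: 13.6
grip_force: 88.8
```

Call:
{"op": "send_rows", "data": {
  "offset": [
    [0, 0, -0.5],
    [0, 0, -1],
    [0, 0, -1]
  ],
  "turn": [0, 0, 0]
}}

```text
time: 13.1
ee_pos: [590.8, -59.3, 98.8]
tool_rot: [180.0, 0.0, 180.0]
ft_force: [-0.0, -0.3, -2.1]
gripper_width: 13.9
grip_force: 88.8
```

Call:
{"op": "send_rows", "data": {
  "offset": [
    [0, 0, -0.5],
    [0, 0, -1],
    [0, 0, -1]
  ],
  "turn": [0, 0, 0]
}}

```text
time: 13.35
ee_pos: [590.9, -59.4, 98.4]
tool_rot: [-180.0, 0.0, 180.0]
ft_force: [-1.4, -0.2, 3.1]
gripper_width: 14.0
grip_force: 88.7
```

The collar is seated (force now +3 N). I'll release and rise.

Call:
{"op": "send_rows", "data": {
  "offset": [
    [0, 0, 0],
    [0, 0, 0],
    [0, 0, 0],
    [0, 0, 0],
    [0, 0, 0],
    [0, 0, 0],
    [0, 0, 0],
    [0, 0, 0]
  ],
  "turn": [0, 0, 0, 0, 0, 0, 0, 0],
  "fingers": -0.3
}}

```text
time: 14.02
ee_pos: [590.8, -59.4, 97.8]
tool_rot: [180.0, 0.0, 180.0]
ft_force: [-0.7, -0.2, -1.1]
gripper_width: 55.5
grip_force: 0.0
```

Call:
{"op": "send_rows", "data": {
  "offset": [
    [0, 0, 10],
    [0, 0, 30],
    [0, 0, 60],
    [0, 0, 95],
    [0, 0, 130],
    [0, 0, 150],
    [0, 0, 150],
    [0, 0, 150]
  ],
  "turn": [0, 0, 0, 0, 0, 0, 0, 0]
}}

```text
time: 14.68
ee_pos: [591.2, -59.4, 249.8]
tool_rot: [-180.0, 0.2, 180.0]
ft_force: [-0.3, 0.6, -0.5]
gripper_width: 55.3
grip_force: 0.0
```

```bash
python3 - <<'E'
from h import *
st=arm.read_state();im=snap("wrist","w6.png");s=snap("scene");P=st["ee_pos"];print(P,st["ft_force"],st["gripper_width"])
k=cv2.resize(s[180:300,255:375],(300,300),interpolation=2)
out=np.hstack([cv2.resize(im,(400,300)),k]);cv2.imwrite('pics/c6.png',out[:,:,::-1])
E
```

```text
[591.24862096 -59.41258055 249.77538363] [-0.2762181   0.64465179 -0.47616883] 55.331153062488006
```

View pics/c6.png

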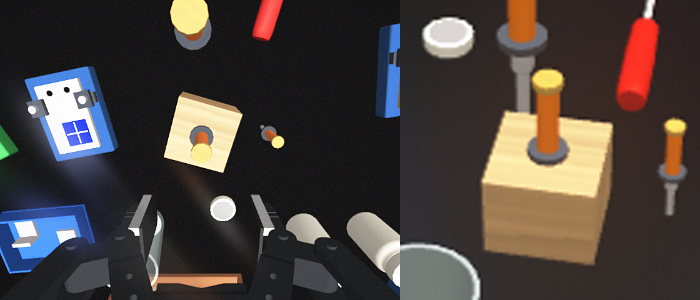

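The punch stands upright, its collar flat on the stand (collar at (548,150), cap at (548,78) in the right crop). The gripper is open and clear.

```bash
python3 -c "
from workcell import arm
print(arm.job_done())"
```

```text
the job is handed in; nothing more can be done
None
```

The punch was pressed on the cross until the push force fell to its post-snap minimum (about 11.5 mm of travel, short of the end stop), then put back upright in its stand on its collar, and the job is handed in at about 15 s; no verdict was returned.

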